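# Roll the specimen canister into the reader cradle

### The job

Roll the capped canister along the bench with the fingers against its side, up the short ramp and over the crest, so that it comes to rest in the V of the reading cradle, within the cradle's width; then press the cradle's read button fully down and let go of it. Push the canister gently: do not pinch, lift or carry it, do not press the button before the canister lies in the V, and leave the jar, bottle and beaker alone.

Things in the scene. Friction and masses are not known exactly. Their poses are not given: they have to be found in the camera images.
- canister: White plastic canister with a grey screw cap of the same diameter: a smooth round bar, 44 mm in diameter, 150 mm long, 0.22 to 0.36 kg, lying on the bench. Origin at its middle on its axis; own y runs along the bar, x and z turn as it rolls. Starts before the ramp, 140-175 mm from the V, parallel to it within 0.2 rad. Rolls freely; on the ramp it rolls back if not followed.
- cradle: Fixed steel cradle, 220 mm wide along its y. Origin on the bench under the V's lowest line at mid width; x points from ramp to V. Top face: x = -85 mm height 0, ramp to 13.4 mm at x = -24; flat crest to x = -18; V side down to 3 mm at x = 0; far V side up to 23 mm at x = 35. Reader head 120 mm wide, 56 high at x = 57 to 103. Button pod 50 x 50 mm at x = -50, y = -140.
- read_button_top (a point): Centre of the top of the round read button (28 mm in diameter, pressed straight down), on the pod beside the ramp.
- read_button (a joint): Travel of the read button in m: 0 up, 0.006 fully down; its spring needs about 4 N at the bottom and brings it back up.
- jar: Bystander: closed specimen jar standing on the bench, 52 mm in diameter, 65 mm high; origin at the centre of its underside.
- reagent_bottle: Bystander: amber bottle standing on the bench, 56 mm in diameter, 105 mm high; origin at the centre of its underside.
- beaker: Bystander: small open beaker standing on the bench, 56 mm in diameter, 60 mm high; origin at the centre of its underside.
- v_seat (a point): Where the middle of the canister's axis lies when it rests centred in the V: above the V's lowest line at mid width, 28.4 mm above the bench.
There are look-alikes about, which are no part of the job. What is shaped like the canister but green is not meant.

How it is judged:
By the outcome, as a careful person would: the job done as asked, in the order asked, and still so for the second after the job is handed in, with the robot touching nothing.
It also fails if it takes over 48 s, if anything falls off the work surface, if the arm or the gripper's body presses on something with over 40 N, if the wrist force passes 120 N, or if a joint passes its speed limit or range.

### The arm

A 6-joint arm with a two-finger parallel gripper is mounted at the origin on the work surface. World frame = base frame: x ahead of the robot, y to its left, z up, the work surface at z = 0. Lengths are in mm, angles in rad, forces in N, time in s.
With the tool pointing down it reaches from about 250 to 800 mm from the base axis. Payload 8.5 kg.
Tool frame: the origin (TCP) lies midway between the tips of the shut fingers; the grasp point (between the pads) lies robot.tcp_to_grasp behind it (robot.tcp_to_grasp is the distance from the TCP to the grasp point, in mm); z points along the fingers, y is the line along which they close (so a half turn about z gives the same grasp; the last joint's range is limited). The gripper opens to 85 mm and grips with 20 to 120 N. Pads are 22 mm wide; open, the fingers measure 114 mm over their backs; the gripper's body (76 mm by 85 mm) begins 54 mm behind the grasp point. The pads swing forward as they close: fully open they stand 13 mm farther back than shut.
Start: joints at [1.128, 0.238, -0.013, 1.319, 0, 1.571], TCP at [224.927, 474.328, 231.276] pointing down, gripper open.
Joint ranges: [-2.66, 2.66], [-1.03, 1.9], [-1.14, 1.46], [-1.82, 2.27], [-1.45, 1.34], [-3.14, 3.14]. Speed limits (rad/s): [2.22, 2.22, 2.79, 3.14, 3.14, 3.14].

### API

Orientations are given as a rotation vector (axis times angle).
In Python, from cell import robot gives the robot as it stands.
- The arm moves only by the tool carry_out, never from a script. Its arguments are lists of equal length, an entry for each row: "linear": the shift along the tool's x, y, z in m, a list of three; "yaw": the turn about the tool's z in units of 6 degrees (1.0 is 6 degrees). In form: {"linear": [[x, y, z], ...], "yaw": [yaw, ...]}. A call has 1 to 20 rows; each row shifts and turns the commanded pose from where the row before left it, along the tool's axes as they then stand; what a row does not reach is not made up. A row lasts 1/12 s, in which the tool goes at most 41.7 mm and 7.16 degrees, less where a joint would pass 70% of its speed; a pose out of reach is approached as far as the arm can. A call is refused whole if a number of a shift passes 0.0417 or a number of a turn 1, either way. A call with a gripper value outside its range is refused whole. "jaw" is the opening, from 0 (shut) to 1 (fully open), set as the call begins (left out, the last holds). The fingers move at their own pace and stop on an object; "newtons" is the grip in N (left out, the last holds). Time passes only in rows, so rows that do not move let the fingers close. It gives the time, the measured TCP pose, the force, the opening and the grip force at its end, in the units of the state.
- robot.get_obs(): the state, without advancing time (a new reading comes with each control period).
- robot.grab_frame(name): name is "scene" or "top"; returns (picture, depth): 420x560x3 uint8, blue, green, red; 420x560 float32, mm along the optical axis (not along the pixel's ray), 0 where there is no reading.
- robot.camera_params(name): a dict with "fx", "fy", "cx", "cy" (pixels), "k1" (the pictures are not rectified: a ray, as slopes to the right and down, at radius r is drawn at 1 + k1 r^2 times it, then the intrinsics apply), "R" (3x3) and "t" (3): a world point X has camera coordinates R X + t. Camera axes: x right, y down, z forward; pixel columns grow to the right and rows downward; lengths in mm; the calibration is good to about 2 mm. A picture is of the moment at which its call begins. camera_params takes no time and is no camera call.
- robot.job_done(): hands the job in; it is judged then, once.
The state is a dict: "time": time; "joint_pos": joint angles; "joint_vel": joint speeds; "joint_torque": joint torques, N m; "tool_pos": TCP position; "tcp_rot": TCP orientation; "wrist_force": force on the tool from outside, world axes, zero at the start; "wrist_torque": the same for the moment, N m; "opening": finger opening in mm; "grasp_force": force on a finger pad.
Only numpy, scipy, OpenCV 4.12 (cv2) and the standard library are available. Lean on these libraries where they do the work, as an engineer would, in place of code of your own. Each camera call takes 0.05 s, during which the arm holds its last target. There are 200 camera calls.

## Working session

There is one attempt and no reset: what is moved stays moved. The work goes in short steps, Python scripts to look and compute and a tool call to move; the robot and the scene stay as the last step left them, time stands still between calls to the robot, and variables do not carry over. Pictures are saved under pics/ and viewed, at most 10 in all, crops included, and the job is handed in when it is done.

Besides the shell and the picture viewer there is one more tool, called after "Call:" as name(argument=value, ...) on one line, values as JSON. carry_out: Moves the arm, as the interface text tells. Its arguments: {"type":"object","properties":{"linear":{"type":"array"},"yaw":{"type":"array"},"jaw":{"type":"number"},"newtons":{"type":"number"}},"required":["linear","yaw"]}

```bash
mkdir -p pics && ls && python3 - <<'E'
from cell import robot
import cv2,numpy as np
for n in("scene","top"):
    p,d=robot.grab_frame(n); cv2.imwrite(f"pics/{n}0.png",p); np.save(f"pics/{n}0.npy",d)
    c=robot.camera_params(n); print(n,{k:np.round(v,3).tolist() for k,v in c.items()})
o=robot.get_obs(); print(o['time'],o['tool_pos'],o['tcp_rot'],o['opening'],robot.tcp_to_grasp)
E
```

```text
pics
scene {'fx': 423.121, 'fy': 423.121, 'cx': 276.87, 'cy': 209.934, 'k1': -0.059, 'R': [[-0.795, 0.607, 0.003], [0.424, 0.559, -0.713], [-0.434, -0.565, -0.701]], 't': [330.262, -225.988, 1381.613]}
top {'fx': 395.911, 'fy': 395.911, 'cx': 280.731, 'cy': 210.643, 'k1': -0.076, 'R': [[0.017, -1.0, -0.008], [-0.985, -0.016, -0.169], [0.169, 0.011, -0.986]], 't': [83.811, 526.082, 999.735]}
0.1 [224.79594295 474.04228437 230.74619112] [-6.89804240e-01 -3.06464101e+00  1.94676529e-03] 85.42506784617197 18.700000000000003
```

View pics/scene0.png

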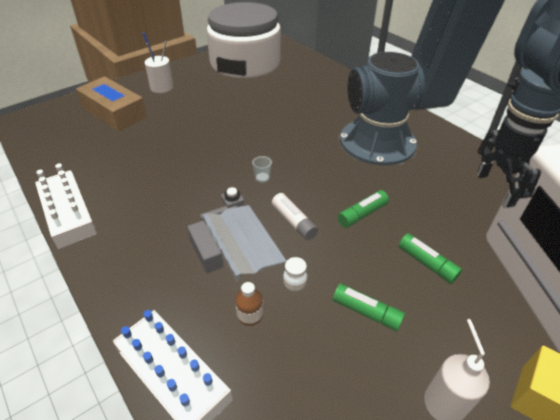

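View pics/top0.png

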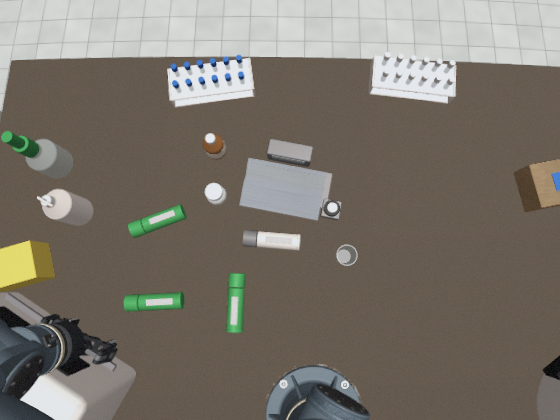

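The top view shows the canister at about (272,240), the cradle plate at (288,190) with its reader head at (290,152), and the button at (332,208). The jar is at (215,193), the bottle at (213,145) and the beaker at (347,255). The scene view agrees with this layout.

```bash
cat > h.py <<'E'
from cell import robot
import cv2,numpy as np
def world(n,d,c=None):
    c=c or robot.camera_params(n)
    v,u=np.mgrid[0:d.shape[0],0:d.shape[1]].astype(float)
    K=np.array([[c['fx'],0,c['cx']],[0,c['fy'],c['cy']],[0,0,1]])
    q=cv2.undistortPoints(np.stack([u,v],-1).reshape(-1,1,2),K,np.array([c['k1'],0,0,0,0.])).reshape(*d.shape,2)
    X=np.dstack([q[...,0]*d,q[...,1]*d,d])-np.array(c['t'])
    return X@np.array(c['R'])
def line(P):
    vx,vy,x,y=cv2.fitLine(P[:,:2].astype(np.float32),cv2.DIST_L2,0,.01,.01).ravel()
    return np.array([x,y]),np.arctan2(vy,vx)
E
python3 - <<'E'
from h import *
p=cv2.imread("pics/top0.png");d=np.load("pics/top0.npy");W=world("top",d)
for n,(u,v) in dict(bench=(250,270),can=(272,238),btn=(332,208),head=(290,146),jar=(215,190),bottle=(211,138),beaker=(347,255)).items():
    print(n,np.round(np.median(W[v-2:v+3,u-2:u+3].reshape(-1,3),0)))
m=np.zeros(d.shape,bool);m[225:256,235:306]=1
m&=W[...,2]>12
P=W[m];print("can n",len(P));(cv,_)=line(P)
r=cv2.minAreaRect(P[:,:2].astype(np.float32));print("can rect",r, np.percentile(P[:,2],98))
# cradle: points 2<z<70 in region
m=np.zeros(d.shape,bool);m[135:222,236:335]=1
for lo,hi,nm in((45,70,'head'),(2.5,40,'plate')):
    k=m&(W[...,2]>lo)&(W[...,2]<hi);P=W[k];r=cv2.minAreaRect(P[:,:2].astype(np.float32));print(nm,len(P),r,np.percentile(P[:,2],[5,50,95]))
# profile along centre
for v in range(155,222,3): print(v,np.round(np.median(W[v,270:300],0),1).tolist(),end=' ')
# button
k=np.zeros(d.shape,bool);k[195:220,318:345]=1
P=W[k&(W[...,2]>15)];print('\npod',cv2.minAreaRect(P[:,:2].astype(np.float32)),np.percentile(P[:,2],[5,25,50,75,95,100]))
E
```

```text
bench [369. 173.  -2.]
can [452. 114.  43.]
btn [534. -43.  44.]
head [700.  71.  55.]
jar [573. 266.  64.]
bottle [702. 275. 105.]
beaker [413. -88.   4.]
can n 921
can rect ((411.5379333496094, 121.21743774414062), (150.0627899169922, 119.970947265625), 85.38033294677734) 46.41662434353279
head 778 ((643.7314453125, 21.29045867919922), (253.46754455566406, 95.82514953613281), 47.86894226074219) [48.91262178 55.31057745 58.37865197]
plate 4125 ((626.859375, 83.02330017089844), (247.58058166503906, 276.7983703613281), 0.9318534135818481) [ 3.00459764 10.14402228 24.90905051]
155 [674.6, 85.0, 55.2] 158 [668.2, 84.9, 48.2] 161 [669.4, 84.9, 16.4] 164 [660.9, 84.7, 16.2] 167 [650.3, 84.6, 23.6] 170 [642.8, 84.4, 19.5] 173 [635.2, 84.3, 15.6] 176 [627.8, 84.2, 11.6] 179 [620.5, 84.1, 7.4] 182 [612.3, 83.9, 5.5] 185 [603.4, 83.8, 6.4] 188 [593.5, 83.7, 12.0] 191 [584.9, 83.5, 13.1] 194 [577.0, 83.4, 11.1] 197 [569.0, 83.3, 9.0] 200 [560.8, 83.1, 7.4] 203 [552.8, 83.0, 5.7] 206 [544.8, 81.5, 3.9] 209 [536.6, 82.7, 2.1] 212 [528.6, 82.6, 0.0] 215 [520.4, 82.5, -0.2] 218 [511.9, 82.4, 0.3] 221 [503.9, 82.2, -0.8] 
pod ((450.6163330078125, 1.0281906127929688), (68.21780395507812, 251.4661102294922), 67.04273986816406) [  18.31217947   21.49681112   32.1774227    39.55341517   44.91330475
 1074.90092969]
```

```bash
cat > m.py <<'E'
from h import *
def big(mask):
    n,l,s,_=cv2.connectedComponentsWithStats(cv2.morphologyEx(mask.astype(np.uint8),cv2.MORPH_OPEN,np.ones((3,3))))
    return l==1+np.argmax(s[1:,4])
def box(v0,v1,u0,u1): 
    m=np.zeros((420,560),bool);m[v0:v1,u0:u1]=1;return m
E
python3 - <<'E'
from m import *
p=cv2.imread("pics/top0.png");d=np.load("pics/top0.npy");W=world("top",d)
hs=cv2.cvtColor(p,cv2.COLOR_BGR2HSV)
print('px can',hs[240,285],hs[239,249],'plate',hs[200,270],'bench',hs[270,250],'btn',hs[208,332])
def plane(box_):
    Q=W[box_];Q=Q[(Q[:,2]<30)]
    A=np.c_[Q[:,:2],np.ones(len(Q))];w=np.ones(len(Q),bool)
    for _ in range(4):
        s=np.linalg.lstsq(A[w],Q[w,2],rcond=None)[0];w=abs(A@s-Q[:,2])<2
    return s,w.mean()
a,b=plane(box(194,206,252,315)),plane(box(168,177,255,325))
print('ramp',a,'far',b); print('yaws',[np.degrees(np.arctan2(s[1],s[0])) for s,_ in(a,b)])
for z,s in((6.7,a[0]),(13,b[0])):
    print([( (z-s[2]-s[1]*y)/s[0]) for y in (0,84,150)])
# plate colour mask outline
pm=big(box(140,225,234,345)&(hs[...,2]>70)); c=cv2.findContours(pm.astype(np.uint8),0,1)[0][0]
print('plate px',cv2.minAreaRect(c),cv2.approxPolyDP(c,4,True).reshape(-1,2).tolist())
h=big(box(135,165,255,320)&(W[...,2]>50)&(W[...,2]<60));print('head',cv2.minAreaRect(W[h][:,:2].astype(np.float32)),np.median(W[h][:,2]))
k=big(box(228,253,236,306)&((hs[...,2]>85))&(W[...,2]>5)&(W[...,2]<60));P=W[k];print('can',len(P),cv2.minAreaRect(P[:,:2].astype(np.float32)),np.percentile(P[:,2],[5,50,95]))
t=k&(W[...,2]>38);print('can top',line(W[t]))
B=W[box(200,217,322,343)];T=B[(B[:,2]>41)&(B[:,2]<50)];print('btn',len(T),np.median(T,0),cv2.minAreaRect(T[:,:2].astype(np.float32)))
T=B[(B[:,2]>20)&(B[:,2]<36)];print('pod',len(T),cv2.minAreaRect(T[:,:2].astype(np.float32)),np.median(T,0))
cv2.imwrite("pics/crop0.png",cv2.resize(p[130:270,190:370],None,fx=4,fy=4,interpolation=cv2.INTER_CUBIC))
E
```

```text
px can [  0   4 216] [  0   5 158] plate [106  16 176] bench [ 15  56 101] btn [107   8 237]
ramp (array([ 2.04413669e-01, -4.13034522e-02, -1.03774558e+02]), np.float64(0.6609271523178808)) far (array([  0.08984327,  -0.055539  , -36.06187178]), np.float64(0.37799043062200954))
yaws [np.float64(-11.423276465142488), np.float64(-31.723383373527927)]
[np.float64(540.4460413886876), np.float64(557.4189278246151), np.float64(570.7547671671297)]
[np.float64(546.0829110958192), np.float64(598.009738872884), np.float64(638.8093892691492)]
plate px ((289.0, 181.99996948242188), (109.99998474121094, 83.99998474121094), -0.0) [[234, 140], [234, 224], [344, 224], [344, 140]]
head ((690.2794189453125, 71.89508819580078), (119.77713775634766, 45.8051643371582), 80.2503890991211) 55.54528979953484
can 894 ((449.4073181152344, 118.17047119140625), (150.06951904296875, 43.064701080322266), 86.01545715332031) [27.83390906 39.64649362 45.05002118]
can top (array([449.30798, 118.77113], dtype=float32), np.float32(1.5149423))
btn 74 [536.84231956 -42.83639807  43.35446887] ((536.9561767578125, -42.39958190917969), (25.340343475341797, 25.16533660888672), 22.674325942993164)
pod 184 ((537.5203857421875, -43.02671432495117), (48.69807815551758, 44.17219924926758), 87.93846130371094) [533.09672575 -38.66808612  31.06084093]
```

View pics/crop0.png

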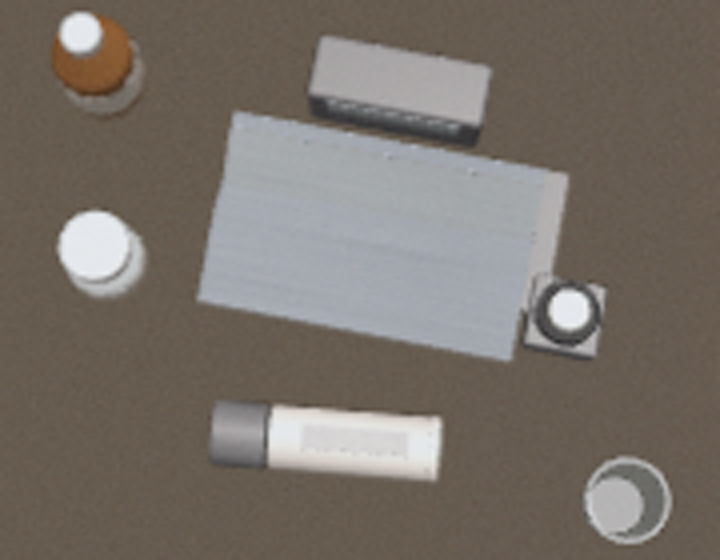

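The head and button measurements agree. The V is at about (611, 86) with a cradle yaw of −9.75°. The canister is at (449, 118) with its axis at 86°. I'll turn the tool, then move in behind the canister with the fingers open along its axis.

Call:
carry_out(linear=[[0, 0, 0], [0, 0, 0], [0, 0, 0], [0, 0, 0], [0, 0, 0], [-0.0135, -0.0243, 0], [-0.0135, -0.0243, 0], [-0.0135, -0.0243, 0], [-0.0135, -0.0243, 0], [-0.0135, -0.0243, 0], [-0.0135, -0.0243, 0], [-0.0135, -0.0243, 0], [-0.0135, -0.0243, 0], [-0.0135, -0.0243, 0], [-0.0135, -0.0243, 0], [-0.0135, -0.0243, 0], [-0.0135, -0.0243, 0], [-0.0135, -0.0243, 0], [-0.0135, -0.0243, 0], [0, 0, 0]], yaw=[-0.72, -0.72, -0.72, -0.72, -0.72, 0, 0, 0, 0, 0, 0, 0, 0, 0, 0, 0, 0, 0, 0, 0], jaw=1)

```text
time: 1.77
tool_pos: [392.4, 119.2, 231.1]
tcp_rot: [0.108, 3.14, -0.002]
wrist_force: [0.6, -0.1, -0.6]
opening: 85.1
grasp_force: 0.0
```

Call:
carry_out(linear=[[0, 0, 0.026], [0, 0, 0.026], [0, 0, 0.026], [0, 0, 0.026], [0, 0, 0.026], [0, 0, 0.026], [0, 0, 0.026], [0, 0, 0.026], [0, 0, 0.005], [0, 0, 0.005], [0, 0, 0.005], [0, 0, 0.005], [0, 0, 0]], yaw=[0, 0, 0, 0, 0, 0, 0, 0, 0, 0, 0, 0, 0])

```text
time: 2.85
tool_pos: [391.5, 122.6, 3.5]
tcp_rot: [0.103, 3.139, 0.0]
wrist_force: [-0.5, 0.4, 0.3]
opening: 85.2
grasp_force: 0.0
```

```bash
python3 - <<'E'
from m import *
p,d=robot.grab_frame("scene");cv2.imwrite("pics/s1.png",cv2.resize(p[150:290,180:380],None,fx=4,fy=4,interpolation=cv2.INTER_CUBIC)[:600,:800])
o=robot.get_obs();print(o['tool_pos'],o['wrist_force'],o['time'])
E
```

```text
[391.51322471 122.56693569   3.73551653] [-0.46794877  0.73109064  0.85485115] 2.9
```

View pics/s1.png

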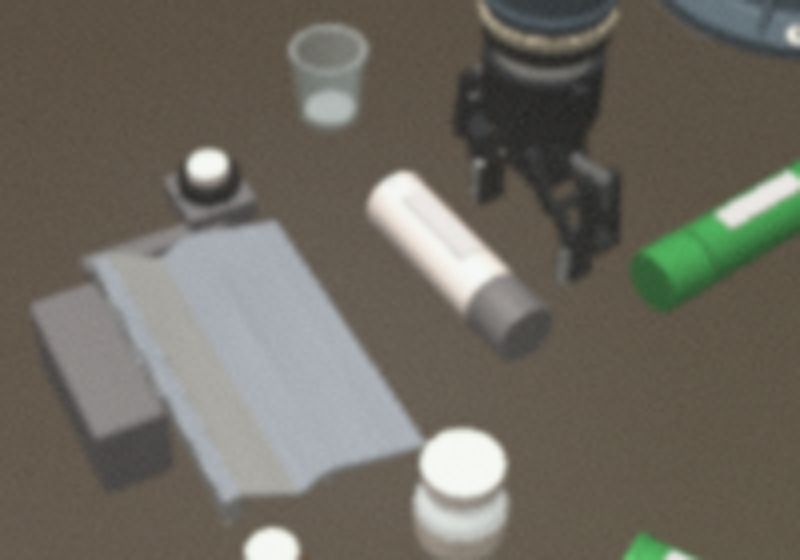

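Two fingers stand behind the canister at crop (487,185) and (572,265), clear of everything. Starting the push.

Call:
carry_out(linear=[[-0.004, 0, 0], [-0.004, 0, 0], [-0.004, 0, 0], [-0.004, 0, 0], [-0.004, 0, 0], [-0.003, 0, 0], [-0.003, 0, 0], [-0.003, 0, 0], [-0.004, 0, 0], [-0.004, 0, 0], [-0.004, 0, 0], [-0.004, 0, 0], [-0.004, 0, 0], [-0.004, 0, 0], [-0.004, 0, 0], [-0.004, 0, 0], [-0.004, 0, 0], [-0.004, 0, 0], [-0.004, 0, 0], [-0.004, 0, 0]], yaw=[0, 0, 0, 0, 0, 0, 0, 0, 0, 0.08, 0.08, 0.08, 0.08, 0.08, 0.08, 0.08, 0.08, 0.08, 0.08, 0.08])

```text
time: 4.57
tool_pos: [468.2, 115.5, 3.3]
tcp_rot: [-0.249, -3.132, 0.0]
wrist_force: [-0.4, 0.0, -0.2]
opening: 85.4
grasp_force: 0.1
```

```bash
cat > c.py <<'E'
from m import *
import sys
def cr(x,y):
    a=np.radians(-9.75);dx,dy=x-610.7,y-86
    return np.round([dx*np.cos(a)+dy*np.sin(a),-dx*np.sin(a)+dy*np.cos(a)],1)
p,d=robot.grab_frame("top");W=world("top",d);o=robot.get_obs()
hs=cv2.cvtColor(p,cv2.COLOR_BGR2HSV)
cv2.imwrite(f"pics/{sys.argv[1]}.png",cv2.resize(p[130:270,190:370],None,fx=4,fy=4,interpolation=cv2.INTER_CUBIC))
k=big(box(165,255,236,320)&(hs[...,2]>195)&(hs[...,1]<14)&(W[...,2]>15)&(W[...,2]<70))
P=W[k];r=cv2.minAreaRect(P[:,:2].astype(np.float32));print('white body',len(P),r,'cradle',cr(*r[0]),'ztop',np.percentile(P[:,2],90))
t=o['tool_pos'];print('tool',t.round(1),'cradle',cr(*t[:2]),o['tcp_rot'].round(3),'F',o['wrist_force'].round(1),o['time'])
E
python3 c.py t2
```

```text
Traceback (most recent call last):
  File "c.py", line 9, in <module>
    k=big(box(165,255,236,320)&(hs[...,2]>195)&(hs[...,1]<14)&(W[...,2]>15)&(W[...,2]<70))
  File "m.py", line 4, in big
    return l==1+np.argmax(s[1:,4])
                ~~~~~~~~~^^^^^^^^^
ValueError: attempt to get argmax of an empty sequence
```

View pics/t2.png

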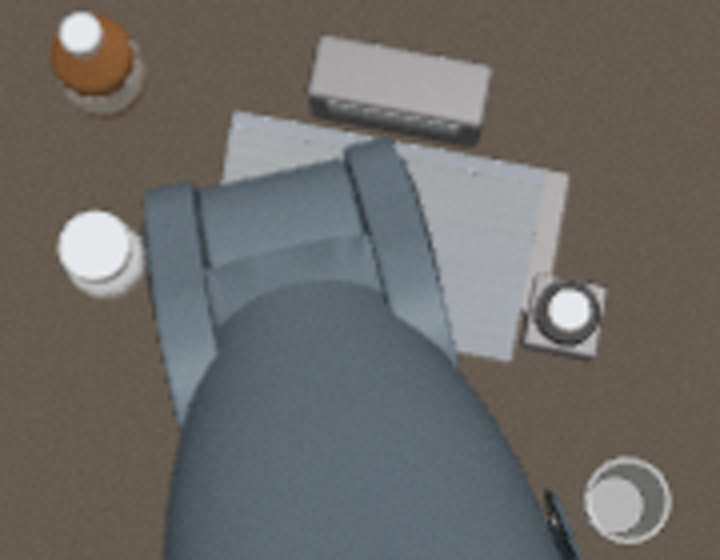

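The arm hides the canister from the top camera, so I'll use the scene camera.

```bash
cat > s.py <<'E'
from m import *
import sys
def cr(x,y):
    a=np.radians(-9.75);dx,dy=x-610.7,y-86
    return np.round([dx*np.cos(a)+dy*np.sin(a),-dx*np.sin(a)+dy*np.cos(a)],1)
p,d=robot.grab_frame("scene");W=world("scene",d);o=robot.get_obs()
cv2.imwrite(f"pics/{sys.argv[1]}.png",cv2.resize(p[150:290,180:380],None,fx=4,fy=4,interpolation=cv2.INTER_CUBIC))
h=cv2.cvtColor(p,cv2.COLOR_BGR2HSV)
k=big(box(170,270,195,330)&(h[...,2]>60)&(W[...,2]>26)&(W[...,2]<70)&(W[...,0]<655)&(W[...,1]<220)&(W[...,1]>-15))
P=W[k];r=cv2.minAreaRect(P[:,:2].astype(np.float32));print('can',len(P),r,'cradle',cr(*r[0]),'ztop',np.percentile(P[:,2],[50,90]))
t=o['tool_pos'];print('tool',t.round(1),'cradle',cr(*t[:2]),o['tcp_rot'].round(3),'F',o['wrist_force'].round(1),o['time'])
E
python3 s.py s2
```

```text
can 818 ((507.1158752441406, 113.98611450195312), (153.4558868408203, 50.46780014038086), 86.22734069824219) cradle [-106.8   10. ] ztop [40.72408492 44.90998908]
tool [468.6 115.5   3.3] cradle [-145.    5.] [0.249 3.131 0.   ] F [ 0.3  0.5 -0.8] 4.6667
```

View pics/s2.png

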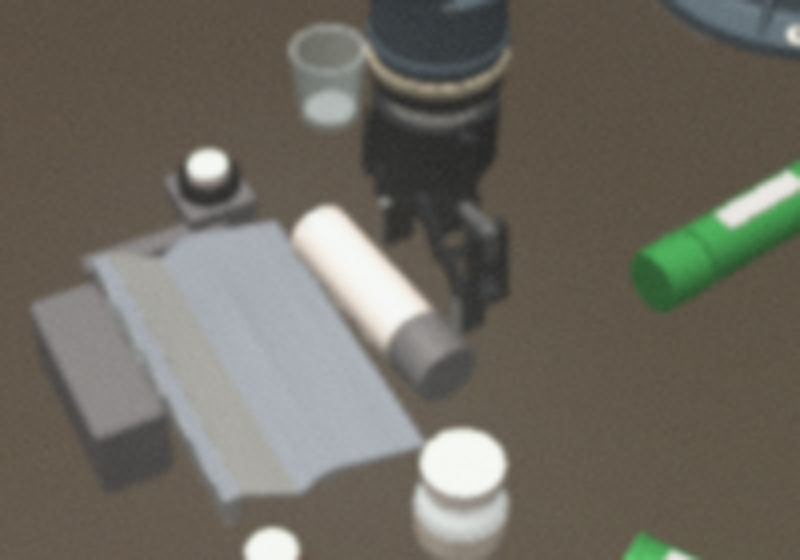

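The canister is rolling just ahead of the fingers, with its near end at crop (320,225) and its cap at (430,355). It is still skewed about 6° to the ramp. The fingers and the ramp foot should square it, so I'll keep following.

Call:
carry_out(linear=[[-0.004, 0, 0], [-0.004, 0, 0], [-0.004, 0, 0], [-0.004, 0, 0], [-0.004, 0, 0], [-0.004, 0, 0], [-0.004, 0, 0], [-0.004, 0, 0], [-0.004, 0, 0], [-0.004, 0, 0], [-0.004, 0, 0], [-0.004, 0, 0], [-0.004, 0, 0], [-0.004, 0, 0]], yaw=[0.1, 0, 0, 0, 0, 0, 0, 0, 0, 0, 0, 0, 0, 0])

```text
time: 5.83
tool_pos: [523.4, 106.1, 3.3]
tcp_rot: [-0.264, -3.13, 0.0]
wrist_force: [-2.8, 0.8, 0.7]
opening: 85.2
grasp_force: 0.9
```

```bash
python3 s.py s3
```

```text
can 970 ((557.3795166015625, 110.57089233398438), (154.23451232910156, 50.12694549560547), 81.77959442138672) cradle [-56.7  15.2] ztop [46.82229359 51.57513901]
tool [524.4 106.    3.4] cradle [-88.4   5.1] [ 0.264  3.129 -0.   ] F [ 1.5  0.7 -0.8] 5.8833
```

View pics/s3.png

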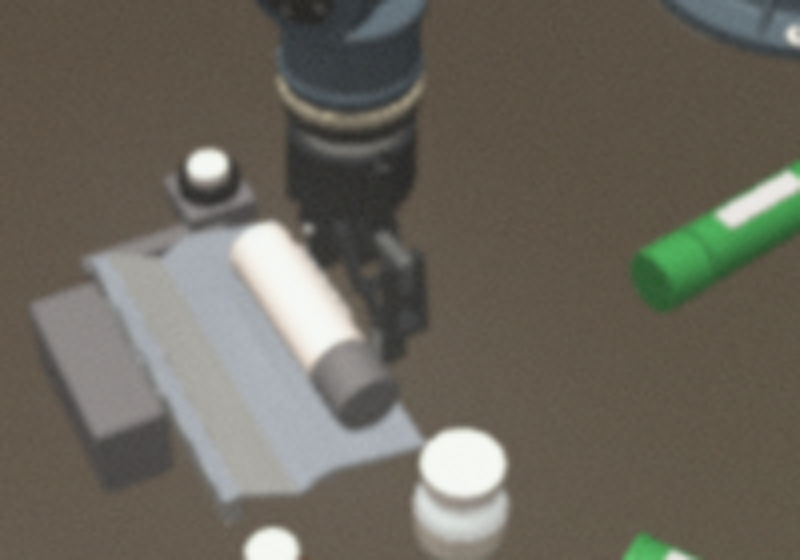

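The canister is now on the ramp and squared, about 15 mm off centre, which is within the margin. Next I push it gently over the crest.

Call:
carry_out(linear=[[-0.003, 0, 0], [-0.003, 0, 0], [-0.003, 0, 0], [-0.003, 0, 0], [-0.003, 0, 0], [-0.003, 0, 0], [-0.003, 0, 0], [-0.003, 0, 0], [-0.003, 0, 0], [-0.003, 0, 0], [-0.003, 0, 0], [-0.003, 0, 0], [-0.003, 0, 0], [-0.003, 0, 0], [0, 0, 0]], yaw=[0, 0, 0, 0, 0, 0, 0, 0, 0, 0, 0, 0, 0, 0, 0])

```text
time: 7.13
tool_pos: [565.3, 99.1, 3.4]
tcp_rot: [0.265, 3.13, 0.0]
wrist_force: [0.1, 0.2, 0.0]
opening: 85.0
grasp_force: 0.0
```

```bash
python3 s.py s4
```

```text
can 940 ((618.5808715820312, 99.04212188720703), (153.2440643310547, 43.822444915771484), 80.14401245117188) cradle [ 5.6 14.2] ztop [48.18940355 52.19628463]
tool [564.8  99.    3.3] cradle [-47.4   5.1] [ 0.265  3.13  -0.   ] F [-0.3 -0.4 -0.3] 7.1833
```

View pics/s4.png

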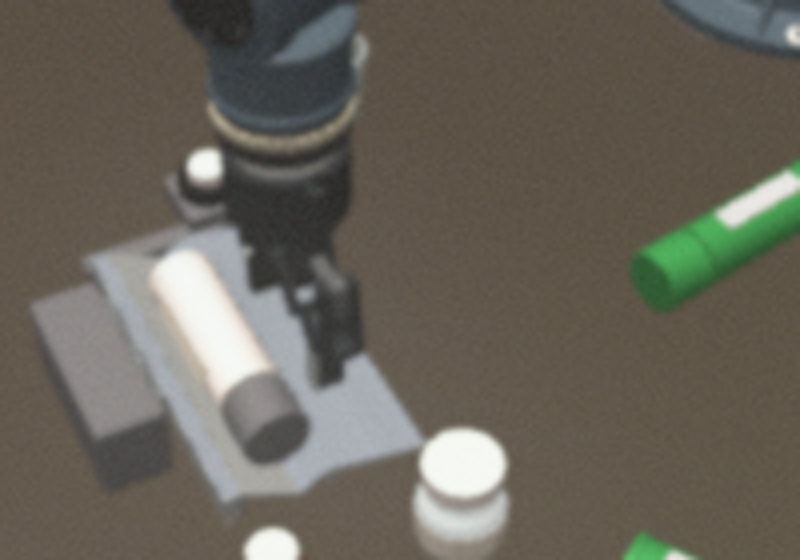

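The canister lies in the V, at crop (180,265) to (265,430), squared and within the width. I'll retreat and raise, then shut the fingers and go over the button.

Call:
carry_out(linear=[[0.005, 0, 0], [0.005, 0, 0], [0.005, 0, 0], [0.005, 0, 0], [0, 0, -0.02], [0, 0, -0.02], [0, 0, -0.02], [0, 0, -0.02], [0, 0, -0.02], [0, 0, -0.02]], yaw=[0, 0, 0, 0, 0, 0, 0, 0, 0, 0])

```text
time: 8.02
tool_pos: [544.0, 102.6, 124.3]
tcp_rot: [-0.264, -3.13, 0.0]
wrist_force: [0.6, -0.7, 0.3]
opening: 85.4
grasp_force: 0.0
```

Call:
carry_out(linear=[[-0.002, -0.0181, 0], [-0.002, -0.0181, 0], [-0.002, -0.0181, 0], [-0.002, -0.0181, 0], [-0.002, -0.0181, 0], [-0.002, -0.0181, 0], [-0.002, -0.0181, 0], [-0.002, -0.0181, 0], [0, 0, 0], [0, 0, 0], [0, 0, 0], [0, 0, 0]], yaw=[0, 0, 0, 0, 0, 0, 0, 0, 0, 0, 0, 0], jaw=0, newtons=20)

```text
time: 9.02
tool_pos: [536.1, -42.1, 123.3]
tcp_rot: [-0.263, -3.131, -0.0]
wrist_force: [0.2, -0.1, -0.8]
opening: -0.5
grasp_force: 0.0
```

```bash
python3 s.py s5
```

```text
can 923 ((616.4712524414062, 100.04956817626953), (152.84222412109375, 43.738197326660156), 80.13247680664062) cradle [ 3.3 14.8] ztop [46.59928029 50.92491372]
tool [536.1 -42.1 123.3] cradle [ -51.8 -138.8] [-0.263 -3.131 -0.   ] F [-0.7  0.6 -0.9] 9.0667
```

View pics/s5.png

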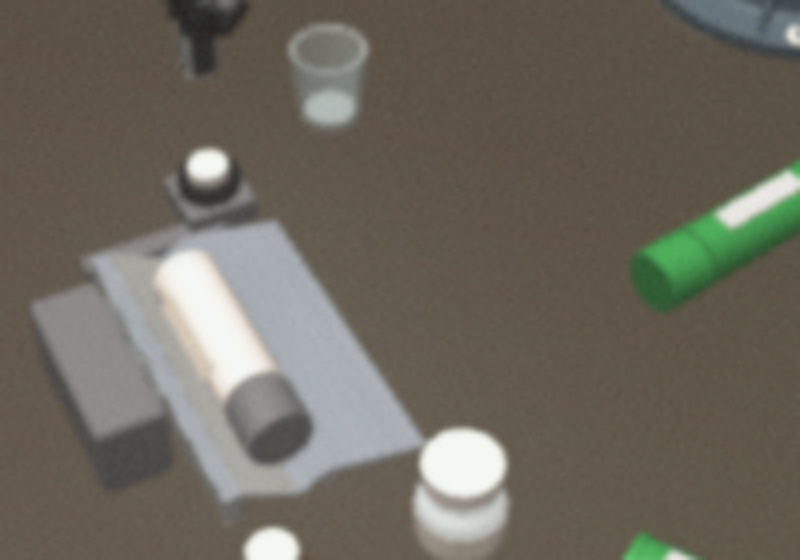

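The canister has settled in the V, and the shut fingers are above the button. Descending.

Call:
carry_out(linear=[[0, 0, 0.018], [0, 0, 0.018], [0, 0, 0.018], [0, 0, 0.014], [0, 0, 0.004], [0, 0, 0.002], [0, 0, 0.002], [0, 0, 0.002], [0, 0, 0]], yaw=[0, 0, 0, 0, 0, 0, 0, 0, 0])

```text
time: 9.82
tool_pos: [536.6, -42.9, 45.7]
tcp_rot: [0.264, 3.13, -0.0]
wrist_force: [-0.1, 0.3, -0.5]
opening: 0.2
grasp_force: 0.0
```

Call:
carry_out(linear=[[0, 0, 0.001], [0, 0, 0.001], [0, 0, 0.001], [0, 0, 0.001], [0, 0, 0.001], [0, 0, 0]], yaw=[0, 0, 0, 0, 0, 0])

```text
time: 10.32
tool_pos: [536.6, -43.0, 40.4]
tcp_rot: [0.264, 3.13, -0.0]
wrist_force: [0.5, -0.1, 2.5]
opening: 0.1
grasp_force: 1.4
```

Call:
carry_out(linear=[[0, 0, 0.001], [0, 0, 0.001], [0, 0, 0.001], [0, 0, 0]], yaw=[0, 0, 0, 0])

```text
time: 10.65
tool_pos: [536.6, -43.0, 38.0]
tcp_rot: [0.264, 3.129, -0.0]
wrist_force: [-0.0, 0.3, 8.9]
opening: -0.2
grasp_force: 4.6
```

Call:
carry_out(linear=[[0, 0, 0.001], [0, 0, 0.0005], [0, 0, 0], [0, 0, 0]], yaw=[0, 0, 0, 0])

```text
time: 10.98
tool_pos: [536.7, -43.0, 37.7]
tcp_rot: [0.264, 3.128, -0.0]
wrist_force: [-4.9, 0.7, 23.5]
opening: -0.2
grasp_force: 12.0
```

The button is on its hard stop: force rose to 23 N with almost no further travel. Releasing.

Call:
carry_out(linear=[[0, 0, -0.004], [0, 0, -0.006], [0, 0, -0.01], [0, 0, -0.02], [0, 0, -0.02], [0, 0, -0.02], [0, 0, -0.02], [0, 0, 0], [0, 0, 0], [0, 0, 0], [0, 0, 0], [0, 0, 0]], yaw=[0, 0, 0, 0, 0, 0, 0, 0, 0, 0, 0, 0])

```text
time: 11.98
tool_pos: [535.5, -42.9, 134.8]
tcp_rot: [-0.264, -3.128, 0.0]
wrist_force: [0.6, -0.7, -0.7]
opening: -0.0
grasp_force: 0.0
```

```bash
python3 s.py s6
```

```text
can 911 ((616.36376953125, 98.96420288085938), (152.48655700683594, 44.425132751464844), 80.21157836914062) cradle [ 3.4 13.7] ztop [46.68728766 50.94023236]
tool [535.6 -42.9 134.9] cradle [ -52.2 -139.8] [-0.264 -3.129  0.   ] F [-0.2  0.2  0. ] 12.0333
```

View pics/s6.png

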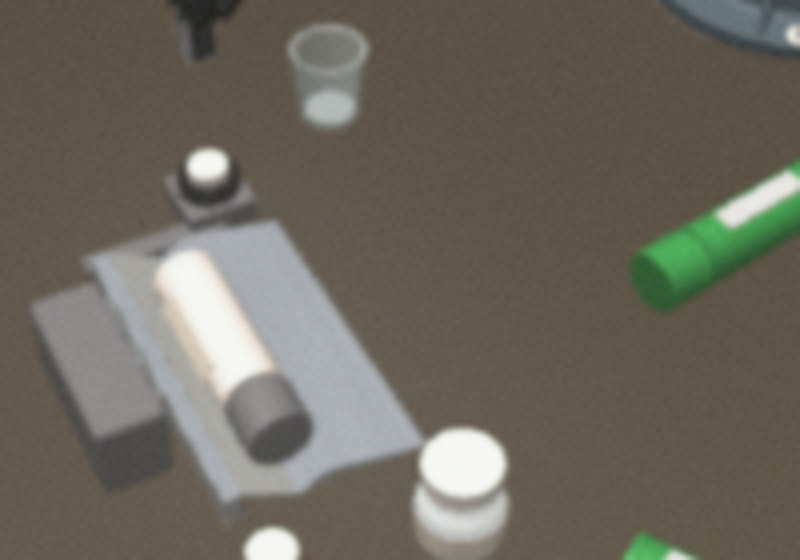

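The button is back up, the canister is still in the V, and the robot is touching nothing.

```bash
python3 -c "
from cell import robot
print(robot.job_done())"
```

```text
the job is handed in; nothing more can be done
None
```

The canister rests in the cradle's V, about 14 mm off centre and within its width; the read button was pressed to its stop and released, and the job was handed in at about 12 s.

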